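# Fit the filter cassette in the bench air filter and shut its cover

## Task

Fit the loose filter cassette into the open bay of the white filter unit: tilt it and hook its green tongue under the blue lip, then swing the other end down and press it until the red spring catch snaps over it, without ramming or forcing the cassette. Then gently lower the clear cover until it is fully shut, and leave the jug, the bottle and the jar where they stand.

Things in the scene. Friction and masses are not known exactly. Their poses are not given: they have to be found in the camera images.
- unit: Fixed white bench filter unit, 116 (x) x 206 (y) x 48 mm high without its cover; origin at the centre of its underside, at yaw 0 x away from the robot, y to its left. Open bay in the top: x -48..48 mm, y -71.5..83.5 mm, floor 20 mm above the underside, walls up to 48 mm.
- bay (a point): Centre point on the bay's floor, 20 mm above the unit's origin, axes as the unit's. The seated cassette's origin lies here within about 2 mm. Only 143 mm of the bay's length is open above, so the 152 mm cassette cannot go in flat; tilted about 20 degrees (tongue low), the tongue goes under the lip right to the end wall.
- lip_edge (a point): Middle of the lower edge of the blue lip at the +y end of the bay, at (0, 71.5, 13) mm from the bay point, axes as the unit's. The lip, 96 mm wide and 6 mm thick, overhangs the last 12 mm of the bay (y 71.5..83.5 mm): underside 13 mm, top 19 mm above the bay floor.
- catch (a joint): Red sprung catch, 30 mm wide, mid -y end of the bay; metres pushed back (0 = out, max 0.010). Its nose reaches to y = -64.5 mm, lower corner 13 mm above the bay floor, steep ramp above it up to 26 mm. Pressing 5 to 15 N on the cassette's top near its rear end drives it back; once the flange is past, it springs over it to below 0.003.
- cassette: Loose filter cassette, 0.2 to 0.4 kg, flat on the bench: grey body 90 (x) x 120 (y) x 24 mm, origin at the centre of its underside. Flush with the underside: green tongue at +y, 70 wide, 8 thick, y 60..82 mm; grey rear flange at -y, 60 wide, 10 thick, y -60..-70 mm. Blue grip rib mid-top: 50 along x, 14 along y, z 24..58 mm, to pinch from above along y.
- tongue_tip (a point): Middle of the lower edge of the cassette's tongue tip, at (0, 82, 0) mm in the cassette's frame.
- rear_edge (a point): Middle of the lower edge of the cassette's rear flange, at (0, -70, 0) mm in the cassette's frame.
- lid (a joint): Clear domed cover with blue edges, hinged on the unit's far (+x) top edge; rad, 0 = shut, 1.6 to 1.85 at the start (standing open), max 2.0. Stiff hinge (0.25 N m): stays where left, must be pushed all the way with 2 to 5 N near its free edge. A box open below: 118 mm hinge to free edge, 206 mm long, 40 mm high, 4 mm walls.
- lid_hinge (a point): Point on the cover's hinge axis at mid-length, at (58, 0, 48) mm in the unit's frame, axes as the unit's; the hinge axis runs along y.
- lid_edge (a point): Middle of the cover's free edge, on the outer face of its top panel; at (-118, 0, 40) mm from the hinge point when shut; turns with the cover. When open, the outer face looks away from the robot and this edge is uppermost. A blue tab 60 mm wide, 8 mm thick sticks out 12 mm beyond it, level with the outer face.
- jug: Clear plastic jug with a handle, 84 mm across, 115 mm high, a bystander; origin at the centre of its underside.
- bottle: White reagent bottle, 70 mm across, 150 mm high, a bystander; origin at the centre of its underside.
- jar: Small amber jar with a white cap, 56 mm across, 60 mm high, a bystander; origin at the centre of its underside.
There are look-alikes about, which are no part of the job. What is shaped like the cassette but orange or yellow is not meant.

How it is judged (in metres and radians):
On the way, in this order (a step that is already met when the one before it is completed fails the run):
1. the cassette's tongue is under the lip while its rear end is still up (y of tongue_tip in the frame of bay above 0.0735 m and z of tongue_tip in the frame of bay below 0.01 m and z of rear_edge in the frame of bay above 0.01 m), for 0.1 s.
2. the cassette lies flat on the bay floor, tongue under the lip, with the catch sprung back over its rear flange, and the cover is still open (y of tongue_tip in the frame of bay above 0.0765 m and z of each of tongue_tip, rear_edge in the frame of bay below 0.003 m and value of joint catch below 0.003 m and value of joint lid above 0.8 rad), for 0.2 s.
At the end, for the whole second after the job is handed in: The cassette lies at rest on the bay floor (both ends within 3 mm of it), its tongue at least 5 mm under the lip, the catch sprung back over the rear flange (under 3 mm from fully out), and the cover shut to within 0.05 rad (y of tongue_tip in the frame of bay above 0.0765 m and z of each of tongue_tip, rear_edge in the frame of bay below 0.003 m and value of joint catch below 0.003 m and value of joint lid below 0.05 rad and linear speed of cassette below 0.02 m/s); the robot touches nothing.
It fails at once if the cassette is rammed or forced into the unit (over 100 N between them) (contact force between cassette and unit above 100 N).
It fails at once if the cover is slammed (faster than 4 rad/s) (velocity of joint lid below -4 rad/s).
It fails at once if the jug, bottle or jar is pushed more than 30 mm away or knocked over (distance of any of jug, bottle, jar from where it was at the start of the episode above 0.03 m or angle between any of jug, bottle, jar's own z axis and vertical above 0.4 rad).
It also fails if it takes over 66 s, if anything falls off the work surface, if the arm or the gripper's body presses on something with over 40 N, if the wrist force passes 120 N, or if a joint passes its speed limit or range.

## Robot

A 7-joint arm with a two-finger parallel gripper is mounted at the origin on the work surface. World frame = base frame: x ahead of the robot, y to its left, z up, the work surface at z = 0. Lengths are in mm, angles in rad, forces in N, time in s.
With the tool pointing down it reaches from about 400 to 850 mm from the base axis. Payload 6.9 kg.
Tool frame: the origin (TCP) lies on the mounting face of the last link; the fingertips stand 173 mm ahead of it and the grasp point (between the pads) lies 155 mm ahead of it; z points along the fingers, y is the direction in which the jaws open and shut (so a half turn about z gives the same grasp; the last joint's range is limited). The gripper opens to 85 mm and grips with 20 to 120 N. Pads are 22 mm wide; open, the fingers measure 114 mm over their backs; the gripper's body (76 mm by 85 mm) begins 54 mm behind the grasp point. The pads swing forward as they close: fully open they stand 13 mm farther back than shut.
Start: joints at [-1.087, 0.507, -0.238, 1.5, 0.126, 1.149, -0.155], TCP at [231.149, 580.679, 404.675] pointing down, gripper open.
Joint ranges: [-3.08, 3.08], [-0.24, 2.05], [-1.43, 1.35], [0, 2.5], [-1.52, 4.66], [0.17, 1.96], [-2.89, 2.89]. Speed limits (rad/s): [2.39, 2.39, 3.14, 3.14, 3.14, 3.14, 3.14].

## Interface

Orientations are given as a unit quaternion [w, x, y, z].
In Python, from station import * gives the robot as it stands. The module is installed in compiled form; this text tells all that it offers.
- The arm moves only by the tool arm_command, never from a script. Its argument "steps" is a list that holds one entry, the list of rows, each a list of 4 numbers: the shift along the tool's x, y, z in mm, then the turn about the tool's z in degrees. In form: [[[dx, dy, dz, roll], ...]]. A call has exactly 8 rows; each row is the pose to reach, as a shift and turn from the pose measured when the call began, along the tool's axes at that moment; what a row does not reach only later rows make up. A row lasts 1/12 s, in which the tool goes at most 41.7 mm and 7.16 degrees, less where a joint would pass 70% of its speed; a pose out of reach is approached as far as the arm can. A call with a gripper value outside its range is refused whole. "grip" is the finger opening in mm, from 0 to 85.4, set as the call begins (left out, the last holds). The fingers move at their own pace and stop on an object; the grip force is fixed at half the most. Time passes only in rows, so rows that repeat a pose let the fingers close, or fill a call up. It gives the time, the measured TCP pose, the force and the opening at its end, in the units of the state.
- sense(): the state, without advancing time (a new reading comes with each control period).
- capture(name): name is "scene" or "top"; returns a dict with "image" (480x640x3 uint8, red, green, blue), "z_map" (480x640 float32, mm along the optical axis (not along the pixel's ray), 0 where there is no reading), "mtx" (3x3 intrinsics, pixels), "k1" (the pictures are not rectified: a ray, as slopes to the right and down, at radius r is drawn at 1 + k1 r^2 times it, then the intrinsics apply), "rvec" (rotation vector, rad) and "tvec" (3), from world to camera coordinates, as OpenCV has them. Camera axes: x right, y down, z forward; pixel columns grow to the right and rows downward; lengths in mm; the calibration is good to about 2 mm. A picture is of the moment at which its call begins.
- finish_job(): hands the job in, once; it reports no verdict.
Trained networks look in a picture, given as the dict that the camera call returned (one of the last four; its "shot" number tells which), for a name from the list of things; names that differ only in an ending like _2 or _b are one class to them, and where a whole thing is asked for, a point or a joint stands for the part that bears it (a point fixed in the world has none). Each returns a list of dicts, best first, with "conf" (0 to 1); they miss things now and then, are a little off and sometimes report something else, mostly with a low value. They report only what shows in the picture. A call takes as long as a camera call. They do not tell look-alikes from the thing itself.
- outline_of(picture, target): "pixels" (480x640 bool, what is visible of it) and "box" ([left, top, right, bottom] in pixels, round what is visible of it).
The state is a dict: "time_s": time; "joint_pos": joint angles; "qd": joint speeds; "joint_efforts": joint torques, N m; "position": TCP position; "tool_rot": TCP orientation; "contact_force": force on the tool from outside, world axes, zero at the start; "torque": the same for the moment, N m; "grip_width": opening from 0.0 (shut) to 1.0 (fully open).
Only numpy, scipy, OpenCV 4.12 (cv2) and the standard library are available. Lean on these libraries where they do the work, as an engineer would, in place of code of your own. Each camera call takes 0.05 s, during which the arm holds its last target. There are 200 camera calls.

## Working session

There is one attempt and no reset: what is moved stays moved. The work goes in short steps, Python scripts to look and compute and a tool call to move; the robot and the scene stay as the last step left them, time stands still between calls to the robot, and variables do not carry over. Pictures are saved under pics/ and viewed, about 8 in all and at most 12, crops included, and the job is handed in when it is done.

Besides the shell and the picture viewer there is one more tool, called after "Request:" as name([rows], argument=value, ...), one row to a line, values as JSON. arm_command: Moves the arm, as the interface text tells. Its arguments: {"type":"object","properties":{"steps":{"type":"array","items":{"type":"array","items":{"type":"array","items":{"type":"number"}}}},"grip":{"type":"number"}},"required":["steps"]}

```bash
mkdir -p pics; cat > h.py <<'E'
from station import *
import numpy as np, cv2
from scipy.spatial.transform import Rotation as R
def cloud(c):
    K=np.array(c["mtx"]);k1=c["k1"];z=c["z_map"]
    v,u=np.mgrid[0:480,0:640]
    p=np.stack([u,v],-1).reshape(-1,1,2).astype(float)
    n=cv2.undistortPoints(p,K,np.array([k1,0,0,0,0.])).reshape(480,640,2)
    P=np.dstack([n*z[...,None],z])
    M=cv2.Rodrigues(np.array(c["rvec"],float))[0]
    W=(P-np.array(c["tvec"]).ravel())@M
    W[z==0]=np.nan
    return W
def proj(c,P):
    return cv2.projectPoints(np.array(P,float).reshape(-1,3),np.array(c["rvec"],float),np.array(c["tvec"],float),np.array(c["mtx"]),np.array([c["k1"],0,0,0,0.]))[0].reshape(-1,2)
def save(c,n): cv2.imwrite("pics/"+n,c["image"][...,::-1])
E
python3 - <<'E'
from h import *
s=sense();print(s["position"],s["tool_rot"],s["contact_force"],s["grip_width"])
ims=[]
for n in("scene","top"):
    c=capture(n);W=cloud(c);ims.append(c["image"])
    for t in("unit","cassette","lid","jug","bottle","jar"):
        for o in outline_of(c,t)[:3]:
            m=o["pixels"]; q=W[m]; q=q[~np.isnan(q[:,0])]
            print(n,t,round(o["conf"],2),o["box"],m.sum(),np.median(q,0).round() if len(q) else None,np.percentile(q,2,0).round(),np.percentile(q,98,0).round())
    np.savez(f"{n}.npz",W=W,**{k:np.array(v) for k,v in c.items()})
    save(c,n+"0.png")
E
```

```text
[231.12173901 580.47174622 403.82904459] [-1.49281440e-04  1.88260116e-01  9.82118783e-01 -8.96356548e-04] [-0.8024446  -0.64342546 -0.54320608] 0.9985187363862256
scene unit 0.7 [258.7, 208.5, 411.9, 325.1] 8694 [603. 138.  76.] [454.  10.  11.] [643. 212. 163.]
scene cassette 0.91 [231.8, 170.1, 290.2, 215.5] 1799 [ 520. -207.   25.] [ 468. -286.    5.] [ 559. -153.   60.]
scene cassette 0.87 [308.0, 174.4, 377.5, 217.9] 2035 [371. -87.  24.] [ 304. -167.    3.] [420. -27.  59.]
scene cassette 0.73 [433.8, 237.9, 517.7, 291.8] 2709 [306. 240.  24.] [223. 176.   3.] [363. 292.  59.]
scene lid 0.95 [258.5, 208.1, 368.3, 322.3] 5139 [619. 138. 142.] [576.  14.  45.] [644. 213. 163.]
scene jug 0.91 [155.6, 153.6, 211.3, 220.2] 2501 [ 682. -256.   79.] [ 613. -350.   -0.] [ 718. -221.  117.]
scene jug 0.55 [315.4, 235.0, 330.5, 247.4] 88 [511.  17.  45.] [503.   4.  35.] [520.  33.  49.]
scene bottle 0.93 [178.6, 204.1, 220.4, 280.3] 2207 [733. -72.  84.] [ 698. -104.    8.] [758. -59. 152.]
scene bottle 0.47 [430.8, 329.1, 467.1, 378.1] 1219 [520. 375.  52.] [487. 347.   8.] [535. 395.
[... 251 characters left out ...]
.9, 292.1] 8582 [560. 104.  47.] [450.   3.  17.] [636. 204. 162.]
top cassette 0.94 [443.5, 296.4, 488.2, 364.8] 2504 [ 334. -305.   24.] [ 264. -357.    0.] [ 408. -256.   58.]
top cassette 0.87 [210.5, 324.8, 267.7, 399.8] 2487 [288. 229.  24.] [216. 173.   4.] [357. 284.  58.]
top cassette 0.69 [393.5, 237.8, 460.5, 283.6] 2385 [ 503. -225.   23.] [ 456. -300.    0.] [ 551. -155.   58.]
top jug 0.58 [425.6, 165.5, 474.8, 210.9] 1598 [ 677. -289.   64.] [ 631. -325.    1.] [ 711. -229.  116.]
top bottle 0.79 [356.3, 154.0, 384.0, 191.5] 951 [706. -90. 102.] [ 687. -125.   15.] [739. -63. 151.]
top jar 0.95 [166.4, 259.3, 194.8, 284.2] 552 [501. 359.  58.] [478. 339.   1.] [528. 398.  64.]
```

View pics/scene0.png

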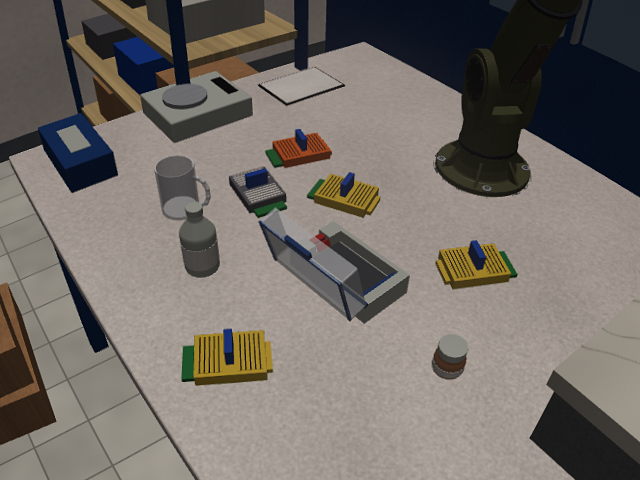

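View pics/top0.png

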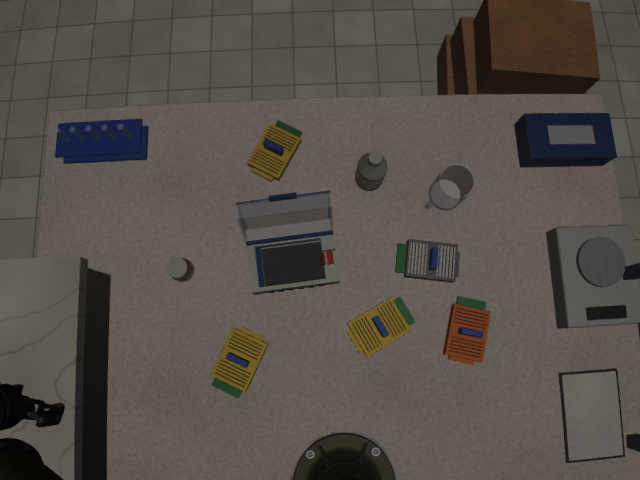

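```bash
cat > fit.py <<'E'
from h import *
from scipy.optimize import least_squares
def nn(a): return a[~np.isnan(a[:,0])]
def near(W,xy,r): return np.hypot(W[...,0]-xy[0],W[...,1]-xy[1])<r
def inside(p,x0,x1,y0,y1):  # signed distance outside the box
    return np.maximum(0,np.maximum(x0-p[:,0],p[:,0]-x1)),np.maximum(0,np.maximum(y0-p[:,1],p[:,1]-y1))
def loc(p,q):
    c,s=np.cos(q[2]),np.sin(q[2]);d=p[:,:2]-q[:2];return np.c_[c*d[:,0]+s*d[:,1],-s*d[:,0]+c*d[:,1]]
E
python3 - <<'E'
from fit import *
for n in("scene","top"):
    d=np.load(n+".npz");W=d["W"];im=d["image"].astype(int);r,g,b=im[...,0],im[...,1],im[...,2]
    C=near(W,(510,-225),110)
    blue=C&(b>r+40)&(b>g+25); green=C&(g>r+30)&(g>b+15)
    z=W[...,2]
    body=C&(z>20)&(z<28)&(abs(r-b)<30)
    for k,m in(("rib",blue&(z>52)),("green",green&(z>3)&(z<13)),("body",body)):
        q=W[m]; 
        if len(q)<5: print(n,k,len(q));continue
        rc=cv2.minAreaRect(q[:,:2].astype(np.float32)); print(n,k,len(q),q.mean(0).round(1),[np.round(x,1) for x in rc], "z",np.median(q[:,2]).round(1))
    U=near(W,(545,110),150)
    for k,m in(("rim",U&(z>45)&(z<51)),("floor",U&(z>16)&(z<24)),("red",U&(r>g+50)&(r>b+50)),("lip",U&(b>r+40)&(z>30)&(z<44)),("tab",U&(b>r+40)&(z>140))):
        q=W[m]
        if len(q)<5: print(n,k,len(q));continue
        rc=cv2.minAreaRect(q[:,:2].astype(np.float32)); print(n,k,len(q),q.mean(0).round(1),[np.round(x,1) for x in rc],"max",q.max(0).round(),"min",q.min(0).round())
    # rim: near edge line: min x per y bin
    q=W[U&(z>45)&(z<51)]
    for y in range(0,215,15):
        s=q[abs(q[:,1]-y)<4]
        if len(s): print(y,s[:,0].min().round(),s[:,0].max().round(),end=' | ')
    print()
E
python3 - <<'E'
import cv2
a=cv2.imread('pics/top0.png')[180:300,225:470];cv2.imwrite('pics/topc.png',cv2.resize(a,None,fx=3.2,fy=3.2,interpolation=cv2.INTER_CUBIC))
E
```

```text
scene rib 88 [ 508.8 -229.3   58.7] [array([ 508.2, -231.2]), array([17.1, 47.4]), np.float64(77.0)] z 58.6
scene green 189 [ 519.4 -161.8    8.7] [array([ 518.4, -160.4]), array([25.7, 69.2]), np.float64(80.3)] z 8.7
scene body 906 [ 515.2 -216.4   24.9] [array([ 508.9, -229.8]), array([123.4,  92.1]), np.float64(81.1)] z 25.0
scene rim 1229 [497.2 124.   48.1] [array([532.6, 101.5]), array([161.9, 209.2]), np.float64(5.5)] max [621. 212.  51.] min [443.  -9.  45.]
scene floor 1055 [486.8 114.9  21.3] [array([512.9, 114.7]), array([116.6, 180. ]), np.float64(6.5)] max [561. 209.  24.] min [445.  21.  16.]
scene red 70 [512.9  20.8  46.4] [array([546.6,  67.3]), array([145.2,  27.8]), np.float64(54.8)] max [600. 119. 161.] min [502.   4.  35.]
scene lip 93 [499.1 173.1  39.5] [array([497.5, 173.2]), array([81.8,  7.4]), np.float64(6.5)] max [538. 180.  43.] min [457. 165.  35.]
scene tab 123 [639.4 107.8 161.8] [array([638.9, 112.4]), array([  7.9, 201.9]), np.float64(5.3)] max [649. 213. 166.] min [627.  12. 147.]
0 461.0 516.0 | 15 460.0 621.0 | 30 461.0 618.0 | 45 458.0 616.0 | 60
[... 420 characters left out ...]
.1
top rim 1928 [534.9  98.9  47.9] [array([529.2, 100. ]), array([157.4, 206.5]), np.float64(5.5)] max [615. 207.  51.] min [442. -10.  45.]
top floor 2181 [509.2  99.9  20.4] [array([503.7,  97.5]), array([109.7, 197.6]), np.float64(6.2)] max [563. 190.  24.] min [439.  -6.  16.]
top red 66 [518.   10.4  45.3] [array([517.4,  13.6]), array([28. , 20.4]), np.float64(12.2)] max [532.  25.  50.] min [503.   3.  41.]
top lip 0
top tab 0
0 461.0 576.0 | 15 459.0 615.0 | 30 459.0 614.0 | 45 456.0 613.0 | 60 456.0 610.0 | 75 454.0 608.0 | 90 452.0 604.0 | 105 451.0 606.0 | 120 449.0 606.0 | 135 447.0 595.0 | 150 446.0 602.0 | 165 446.0 599.0 | 180 444.0 597.0 | 195 442.0 598.0 | 210 596.0 596.0 |
```

View pics/topc.png

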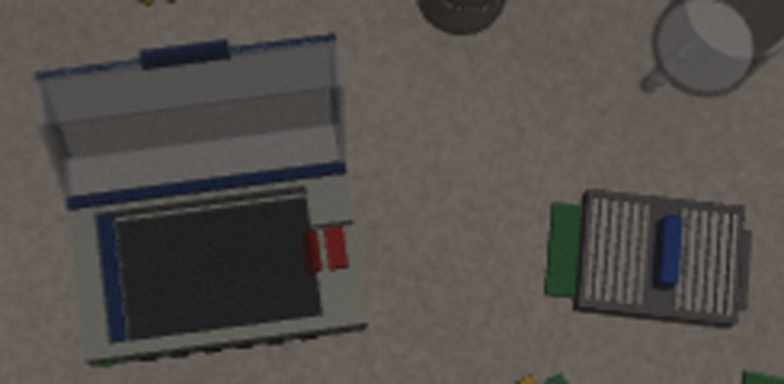

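```bash
cat >> h.py <<'E'
def plan(pts):
    """pts: list of (x,y,z,heading of tool y deg) -> shifts from current pose"""
    s=sense();q=np.array(s["tool_rot"]);M=R.from_quat(q[[1,2,3,0]]).as_matrix();p=np.array(s["position"])
    h=np.degrees(np.arctan2(M[1,1],M[0,1]))
    print("t",round(s["time_s"],2),"pos",p.round(1),"head",round(h,1),"tilt",np.degrees(np.arccos(-M[2,2])).round(2),"F",np.round(s["contact_force"],1),"grip",round(s["grip_width"],3))
    for P in pts: print(P,"->",(M.T@(np.array(P[:3])-p)).round(1),round((h-P[3]+180)%360-180,1))
U0=np.array([509.5,98.8]);UY=np.radians(5.5)
def unit(x,y):
    c,s=np.cos(UY),np.sin(UY);return [U0[0]+c*x-s*y,U0[1]+s*x+c*y]
E
python3 -c "
from h import *
plan([(480,200,404,30),(507,-231,300,-8.9),(507,-231,240,-8.9)])"
```

```text
t 0.7 pos [231.2 580.7 404.7] head 68.3 tilt 0.0 F [-0.4  0.9 -0.1] grip 0.998
(480, 200, 404, 30) -> [-372.  -261.6    0.7] 38.3
(507, -231, 300, -8.9) -> [-556.5 -652.1  104.7] 77.2
(507, -231, 240, -8.9) -> [-556.5 -652.1  164.7] 77.2
```

Request:
arm_command([
  [[-372, -262, 0, 38], [-372, -262, 0, 38], [-372, -262, 0, 38], [-372, -262, 0, 38], [-372, -262, 0, 38], [-372, -262, 0, 38], [-372, -262, 0, 38], [-372, -262, 0, 38]],
], grip=85)

```text
time_s: 1.37
position: [414.0, 299.8, 405.0]
tool_rot: [0.0, 0.498, 0.867, 0.0]
contact_force: [1.1, 0.1, 0.0]
grip_width: 0.991
```

```bash
python3 -c "
from h import *
plan([(507,-231,300,-8.9),(507,-231,240,-8.9)])"
```

```text
t 1.37 pos [414.  299.8 405. ] head 30.3 tilt 0.05 F [1.1 0.1 0. ] grip 0.991
(507, -231, 300, -8.9) -> [-505.2 -187.5  104.9] 39.2
(507, -231, 240, -8.9) -> [-505.2 -187.6  164.9] 39.2
```

Request:
arm_command([
  [[-505, -188, 40, 39], [-505, -188, 40, 39], [-505, -188, 40, 39], [-505, -188, 40, 39], [-505, -188, 40, 39], [-505, -188, 40, 39], [-505, -188, 40, 39], [-505, -188, 40, 39]],
])

```text
time_s: 2.03
position: [470.5, -27.7, 380.4]
tool_rot: [0.0, 0.759, 0.652, 0.001]
contact_force: [1.0, -0.0, -0.5]
grip_width: 0.997
```

```bash
python3 -c "
from h import *
plan([(507,-231,300,-8.9),(507,-231,250,-8.9)])"
```

```text
t 2.03 pos [470.5 -27.7 380.4] head -8.7 tilt 0.1 F [ 1.  -0.  -0.5] grip 0.997
(507, -231, 300, -8.9) -> [-195.5   66.6   80.4] 0.2
(507, -231, 250, -8.9) -> [-195.5   66.6  130.4] 0.2
```

Request:
arm_command([
  [[-196, 67, 80, 0], [-196, 67, 80, 0], [-196, 67, 80, 0], [-196, 67, 80, 0], [-196, 67, 100, 0], [-196, 67, 130, 0], [-196, 67, 130, 0], [-196, 67, 130, 0]],
])

```text
time_s: 2.7
position: [506.4, -232.4, 247.9]
tool_rot: [-0.002, 0.759, 0.651, -0.001]
contact_force: [-0.2, 0.5, 0.0]
grip_width: 0.993
```

```bash
python3 - <<'E'
from fit import *
plan([(507,-231,204,-8.9)])
c=capture("scene");W=cloud(c);g=proj(c,[[507,-231,60]])[0].astype(int);print(g)
a=c["image"][g[1]-90:g[1]+50,g[0]-90:g[0]+90,::-1];cv2.imwrite("pics/s1.png",cv2.resize(a,None,fx=4,fy=4))
E
```

```text
t 2.7 pos [ 506.4 -232.4  247.9] head -8.8 tilt 0.23 F [-0.2  0.5  0. ] grip 0.993
(507, -231, 204, -8.9) -> [ 1.4  0.5 43.9] 0.1
[256 171]
```

View pics/s1.png

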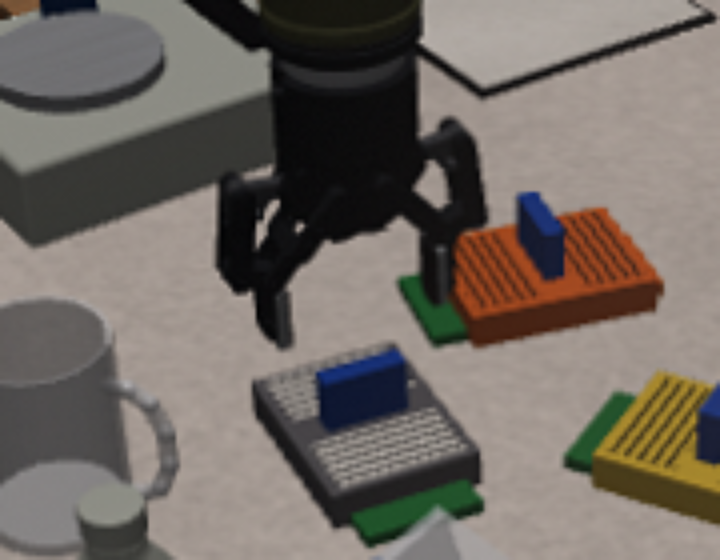

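Request:
arm_command([
  [[1, 0, 23, 0], [1, 0, 44, 0], [1, 0, 45, 0], [1, 0, 45, 0], [1, 0, 45, 0], [1, 0, 45, 0], [1, 0, 45, 0], [1, 0, 45, 0]],
])

```text
time_s: 3.42
position: [507.5, -230.2, 205.8]
tool_rot: [-0.0, 0.759, 0.651, 0.001]
contact_force: [0.7, 0.4, -0.1]
grip_width: 0.996
```

Request:
arm_command([
  [[0, 0, 0, 0], [0, 0, 0, 0], [0, 0, 0, 0], [0, 0, 0, 0], [0, 0, 0, 0], [0, 0, 0, 0], [0, 0, 0, 0], [0, 0, 0, 0]],
], grip=30)

```text
time_s: 4.08
position: [507.6, -230.3, 206.3]
tool_rot: [-0.0, 0.759, 0.651, 0.001]
contact_force: [-0.8, -0.3, 6.0]
grip_width: 0.573
```

```bash
python3 -c "
from h import *
h=5.5
plan([(506.5,-231,290,-8.9),(*unit(0,-12),290,h)]);print(unit(0,0))"
```

```text
t 4.08 pos [ 507.6 -230.3  206.3] head -8.7 tilt 0.11 F [-0.8 -0.3  6. ] grip 0.573
(506.5, -231, 290, -8.9) -> [ -0.7  -0.9 -83.7] 0.2
(np.float64(510.6501490302427), np.float64(86.85524561959386), 290, 5.5) -> [314.1 -45.  -83.3] -14.2
[np.float64(509.5), np.float64(98.8)]
```

Request:
arm_command([
  [[0, 0, -20, 0], [0, 0, -50, 0], [0, 0, -84, 0], [40, -6, -84, -5], [80, -12, -84, -9], [120, -18, -84, -14], [160, -24, -84, -14], [200, -30, -84, -14]],
])

```text
time_s: 4.75
position: [507.5, -26.6, 290.4]
tool_rot: [-0.0, 0.674, 0.739, 0.001]
contact_force: [1.5, 0.7, -2.9]
grip_width: 0.574
```

```bash
python3 -c "
from h import *
h=5.5
plan([(*unit(0,-26.5),290,h),(*unit(0,-26.5),262,h)])"
```

```text
t 4.75 pos [507.5 -26.6 290.4] head 5.3 tilt 0.1 F [ 1.5  0.7 -2.9] grip 0.574
(np.float64(512.039912441786), np.float64(72.42200074326976), 290, 5.5) -> [98.2 13.6  0.6] -0.2
(np.float64(512.039912441786), np.float64(72.42200074326976), 262, 5.5) -> [98.1 13.6 28.6] -0.2
```

Request:
arm_command([
  [[35, 5, 0, 0], [70, 10, 0, 0], [98, 14, 0, 0], [98, 14, 10, 0], [98, 14, 20, 0], [98, 14, 28, 0], [98, 14, 28, 0], [98, 14, 28, 0]],
])

```text
time_s: 5.42
position: [512.3, 70.8, 261.9]
tool_rot: [-0.001, 0.675, 0.738, -0.0]
contact_force: [0.3, -0.2, -2.3]
grip_width: 0.572
```

```bash
cat > look.py <<'E'
from fit import *
import sys
def look(name,show=True):
    d={}
    for n in("scene","top"):
        c=capture(n);W=cloud(c);im=c["image"].astype(int);r,g,b=im[...,0],im[...,1],im[...,2];z=W[...,2]
        L=loc(W.reshape(-1,3),[*U0,UY]).reshape(480,640,2)
        m=(abs(L[...,0])<60)&(abs(L[...,1])<130)
        def st(k,mm):
            q=np.c_[L[mm],z[mm]]
            if len(q)>4: print(n,k,len(q),"mean",q.mean(0).round(1),"lo",np.percentile(q,3,0).round(1),"hi",np.percentile(q,97,0).round(1))
        st("green",m&(g>r+20)&(g>b+12)); st("red",m&(r>g+50)&(r>b+50)&(z<70)); st("blue",m&(b>r+40)&(b>g+20)&(z<130))
        d[n]=(c,W,L)
    if show:
        a=d["scene"][0]; g=proj(a,[[*U0,60]])[0].astype(int)
        x=a["image"][g[1]-75:g[1]+75,g[0]-100:g[0]+100,::-1]
        cv2.imwrite("pics/"+name,cv2.resize(x,None,fx=4,fy=4,interpolation=cv2.INTER_CUBIC))
    return d
E
python3 -c "
from look import *
plan([])
look('s2.png')"
```

```text
t 5.42 pos [512.3  70.8 261.9] head 5.1 tilt 0.08 F [ 0.3 -0.2 -2.3] grip 0.572
scene green 252 mean [-6.2 41.7 64.6] lo [-32.6  30.8  61.4] hi [20.6 52.1 66.6]
scene blue 198 mean [-2.9 20.9 78.8] lo [-38.6 -34.7  37.5] hi [ 32.2  78.  116.2]
```

View pics/s2.png

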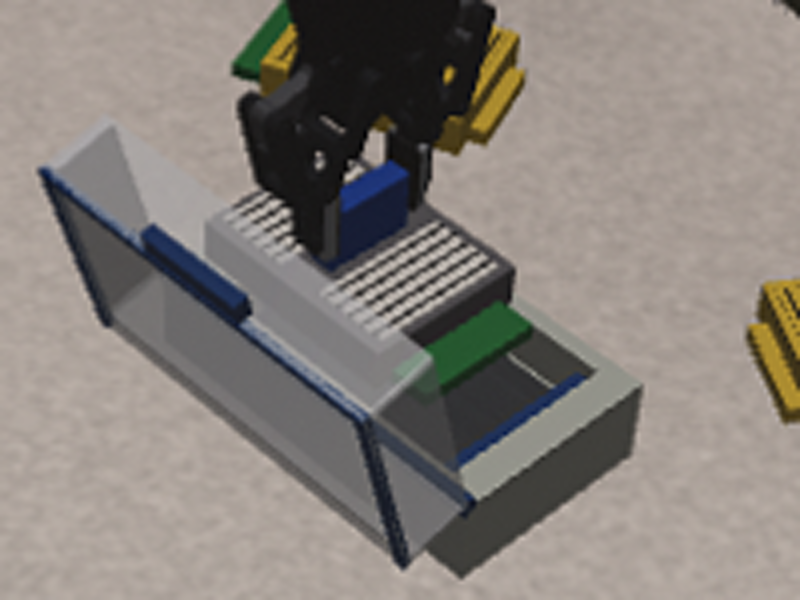

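Request:
arm_command([
  [[0, 0, 3, 0], [0, 0, 5, 0], [0, 0, 6, 0], [0, 0, 7, 0], [0, 0, 8, 0], [0, 0, 9, 0], [0, 0, 10, 0], [0, 0, 11, 0]],
])

```text
time_s: 6.18
position: [512.6, 72.1, 252.8]
tool_rot: [-0.001, 0.674, 0.738, 0.002]
contact_force: [-5.5, 5.0, 16.9]
grip_width: 0.569
```

Request:
arm_command([
  [[0, 0, 1, 0], [0, 0, 2, 0], [0, 0, 3, 0], [0, 0, 4, 0], [0, 0, 5, 0], [0, 0, 6, 0], [0, 0, 6, 0], [0, 0, 6, 0]],
])

```text
time_s: 6.85
position: [512.7, 74.8, 248.4]
tool_rot: [-0.001, 0.673, 0.739, 0.004]
contact_force: [-4.4, 8.6, 16.2]
grip_width: 0.57
```

```bash
python3 -c "
from look import *
plan([])
look('s3.png')"
```

```text
t 6.85 pos [512.7  74.8 248.4] head 5.4 tilt 0.43 F [-4.4  8.6 16.2] grip 0.57
scene green 221 mean [-8.8 41.8 43.4] lo [-31.2  31.   40.2] hi [14.7 51.7 46.6]
scene blue 207 mean [-1.9 21.7 73.3] lo [-39.3 -29.3  37.6] hi [ 31.5  77.6 103.2]
```

Request:
arm_command([
  [[0, 0, 1, 0], [0, 0, 2, 0], [0, 0, 3, 0], [0, 0, 4, 0], [0, 0, 5, 0], [0, 0, 6, 0], [0, 0, 6, 0], [0, 0, 6, 0]],
])

```text
time_s: 7.62
position: [512.8, 77.9, 244.0]
tool_rot: [-0.002, 0.672, 0.74, 0.006]
contact_force: [-5.2, 10.6, 14.5]
grip_width: 0.569
```

```bash
python3 -c "
from look import *
plan([])
d=look('s3.png')['scene']
c,W,L=d;im=c['image'].astype(int);r,g,b=im[...,0],im[...,1],im[...,2]
m=(abs(L[...,0])<60)&(abs(L[...,1])<130)&(g>r+20)&(g>b+12)
print('slope deg',np.degrees(np.arctan(np.polyfit(L[m][:,1],W[m][:,2],1)[0])))"
```

```text
t 7.62 pos [512.8  77.9 244. ] head 5.5 tilt 0.7 F [-5.2 10.6 14.5] grip 0.569
scene green 206 mean [-9.8 41.6 34.3] lo [-30.   30.9  30.1] hi [12.5 51.  38.2]
scene blue 208 mean [-1.1 23.4 71.7] lo [-39.3 -24.   37.3] hi [ 32.1  77.5 100.1]
slope deg -9.712788693368852
```

View pics/s3.png

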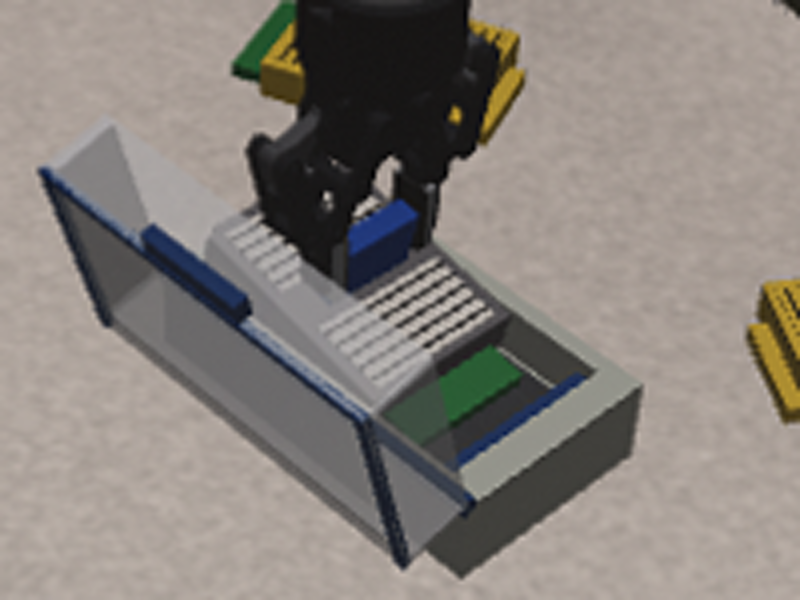

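Request:
arm_command([
  [[-2, 0, 1, 0], [-4, 0, 2, 0], [-6, 0, 3, 0], [-8, 0, 5, 0], [-8, 0, 6, 0], [-8, 0, 7, 0], [-8, 0, 7, 0], [-8, 0, 7, 0]],
])

```text
time_s: 8.38
position: [513.3, 75.6, 241.5]
tool_rot: [-0.004, 0.67, 0.742, 0.01]
contact_force: [-14.2, 18.5, 49.9]
grip_width: 0.574
```

```bash
cat >> look.py <<'E'
def tongue(n="scene"):
    """tilt from the tongue's z, and its tip, taking the grasp point as the pivot"""
    s=sense();p=np.array(s["position"]);z0=p[2]-155;yp=loc(p[None],[*U0,UY])[0]
    c=capture(n);W=cloud(c);L=loc(W.reshape(-1,3),[*U0,UY]).reshape(480,640,2);im=c["image"].astype(int);r,g,b=im[...,0],im[...,1],im[...,2]
    m=(abs(L[...,0])<60)&(abs(L[...,1])<130)&(g>r+20)&(g>b+12)
    q=np.c_[L[m],W[m][:,2]]
    print("grip unit xy",yp.round(1),"pivot z",z0.round(1),"tongue mean",q.mean(0).round(1),"hi y",np.percentile(q[:,1],98).round(1))
    for t in range(0,26,1):
        a=np.radians(t);zz=-71*np.sin(a)-43*np.cos(a)
        if z0+zz<q[:,2].mean(): 
            print("tilt~",t,"tip y,z(unit)",(yp[1]+82*np.cos(a)-51*np.sin(a)).round(1),(z0-82*np.sin(a)-51*np.cos(a)).round(1),"rear",(yp[1]-70*np.cos(a)-51*np.sin(a)).round(1),(z0+70*np.sin(a)-51*np.cos(a)).round(1));break
E
python3 -c "
from look import *
plan([]);tongue()"
```

```text
t 8.38 pos [513.3  75.6 241.5] head 5.8 tilt 1.24 F [-14.2  18.5  49.9] grip 0.574
grip unit xy [  1.6 -23.5] pivot z 86.5 tongue mean [-10.6  39.4  30.3] hi y 49.5
tilt~ 12 tip y,z(unit) 46.1 19.5 rear -102.6 51.1
```

Request:
arm_command([
  [[0, 0, -4, 0], [0, 0, -10, 0], [0, 0, -18, 0], [0, 0, -20, 0], [0, 0, -20, 0], [0, 0, -20, 0], [0, 0, -20, 0], [0, 0, -20, 0]],
])

```text
time_s: 9.1
position: [513.2, 74.9, 260.9]
tool_rot: [-0.004, 0.67, 0.742, 0.01]
contact_force: [-0.6, -0.1, -2.6]
grip_width: 0.57
```

```bash
python3 - <<'E'
from look import *
plan([(*unit(0,-2),262,5.5),(*unit(0,2),250,5.5)]);tongue()
for n in("scene","top"):
    c=capture(n);W=cloud(c);L=loc(W.reshape(-1,3),[*U0,UY]).reshape(480,640,2);z=W[...,2]
    rim=(abs(z-48)<2.5)&(L[...,0]<-30)&(L[...,0]>-75)
    for y in(-90,-60,-30,0,30,60):
        s=L[rim&(abs(L[...,1]-y)<5)][:,0]
        if len(s): print(n,"rim",y,s.min().round(1),s.max().round(1),end="; ")
    print()
    im=c["image"].astype(int)
    for y in(15,25,35,45): # body/tongue near edge
        s=L[(abs(L[...,1]-y)<3)&(z>28)&(abs(L[...,0])<60)&(z<95)]
        zz=W[...,2][(abs(L[...,1]-y)<3)&(z>28)&(abs(L[...,0])<60)&(z<95)]
        k=(s[:,0]>-57);s=s[k];zz=zz[k]; k=abs(zz-48)>3
        if k.any(): print(n,"cass",y,np.percentile(s[k,0],[2,98]).round(1),np.median(zz[k]).round())
a=c;g=proj(a,[[*U0,60]])[0].astype(int)
x=a["image"][g[1]-65:g[1]+65,g[0]-80:g[0]+80,::-1];cv2.imwrite("pics/t4.png",cv2.resize(x,None,fx=4.5,fy=4.5,interpolation=cv2.INTER_CUBIC))
E
```

```text
t 9.1 pos [513.2  74.9 260.9] head 5.8 tilt 1.21 F [-0.6 -0.1 -2.6] grip 0.57
(np.float64(509.69169150504047), np.float64(96.80920760326563), 262, 5.5) -> [22.1 -1.3 -0.7] 0.3
(np.float64(509.30830849495953), np.float64(100.79079239673436), 250, 5.5) -> [25.9 -1.4 11.4] 0.3
grip unit xy [  1.4 -24.1] pivot z 105.9 tongue mean [-8.6 38.9 50. ] hi y 49.5
tilt~ 12 tip y,z(unit) 45.5 39.0 rear -103.2 70.6
scene rim 30 -56.8 -33.0; scene rim 60 -56.4 -44.0; 
scene cass 15 [-40.3  21.8] 74.0
scene cass 25 [-46.8  20.5] 70.0
scene cass 35 [-48.7  10. ] 52.0
scene cass 45 [-48.1  14.7] 43.0
```

View pics/t4.png

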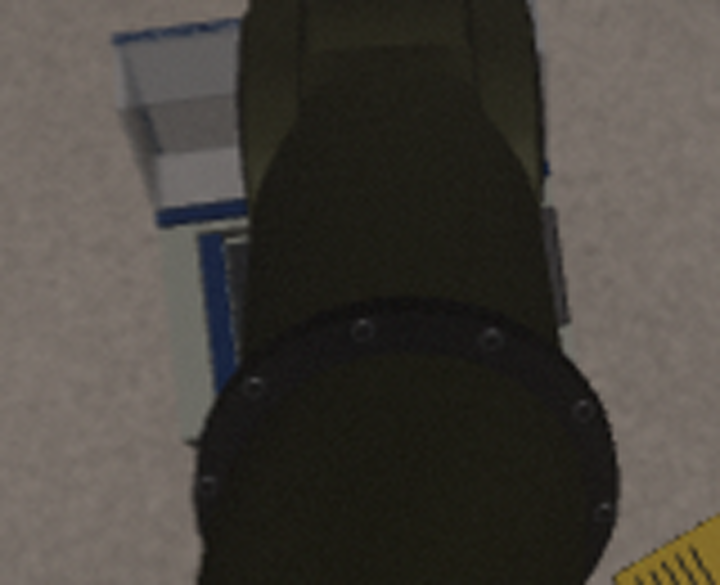

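Request:
arm_command([
  [[6, -1, 0, 0], [12, -1.5, 0, 0], [19, -1.5, 0, 0.3], [19, -1.5, 4, 0.3], [19, -1.5, 8, 0.3], [19, -1.5, 12, 0.3], [19, -1.5, 15, 0.3], [19, -1.5, 16, 0.3]],
])

```text
time_s: 9.92
position: [509.7, 93.9, 244.7]
tool_rot: [-0.004, 0.672, 0.74, 0.009]
contact_force: [0.2, -0.2, -2.1]
grip_width: 0.569
```

```bash
python3 -c "
from look import *
plan([]);tongue();look('s5.png')"
```

```text
t 9.92 pos [509.7  93.9 244.7] head 5.5 tilt 1.18 F [ 0.2 -0.2 -2.1] grip 0.569
grip unit xy [-0.3 -4.9] pivot z 89.7 tongue mean [-4.5 57.1 34.3] hi y 66.7
tilt~ 11 tip y,z(unit) 65.8 24.0 rear -83.4 53.0
scene green 254 mean [-4.3 57.1 34.5] lo [-30.4  47.   29.9] hi [22.  66.3 38.2]
scene blue 216 mean [-2.  32.7 73. ] lo [-38.8  -6.5  37.6] hi [ 33.2  78.  101. ]
top red 57 mean [ -0.1 -89.9  45.6] lo [-13.5 -95.   42.2] hi [ 13.6 -84.7  48.8]
```

View pics/s5.png

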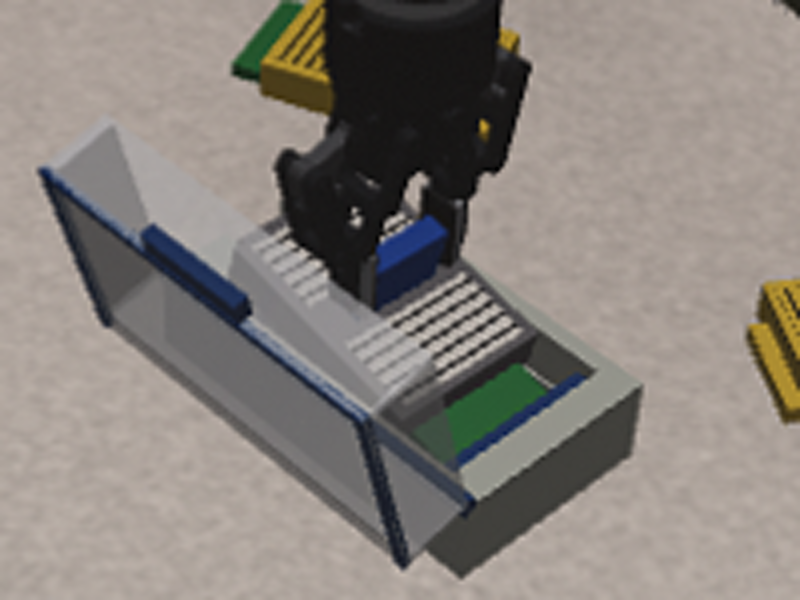

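Request:
arm_command([
  [[0, 0, 3, 0], [2, 0, 3, 0], [5, 0, 3, 0], [8, 0, 3, 0], [11, 0, 3, 0], [14, 0, 3, 0], [16, 0, 3, 0], [16, 0, 3, 0]],
])

```text
time_s: 10.73
position: [508.4, 109.5, 242.8]
tool_rot: [-0.004, 0.672, 0.74, 0.009]
contact_force: [0.7, -2.4, -1.8]
grip_width: 0.574
```

```bash
python3 -c "
from look import *
plan([]);tongue();look('s6.png')"
```

```text
t 10.73 pos [508.4 109.5 242.8] head 5.5 tilt 1.15 F [ 0.7 -2.4 -1.8] grip 0.574
grip unit xy [-0.  10.8] pivot z 87.8 tongue mean [-1.2 64.8 34. ] hi y 68.2
tilt~ 10 tip y,z(unit) 82.7 23.3 rear -67.0 49.7
scene green 71 mean [-0.7 64.9 34.2] lo [-28.9  61.6  31. ] hi [26.4 67.8 37. ]
scene red 39 mean [ -5.3 -88.   46.2] lo [-14.4 -95.8  43.5] hi [  2.5 -81.6  49. ]
scene blue 218 mean [-1.8 41.1 71.9] lo [-39.2   8.6  36.9] hi [31.6 77.8 98.9]
top red 88 mean [ -0.4 -85.5  45.2] lo [-13.9 -94.7  40.9] hi [ 13.4 -72.5  49.4]
```

View pics/s6.png

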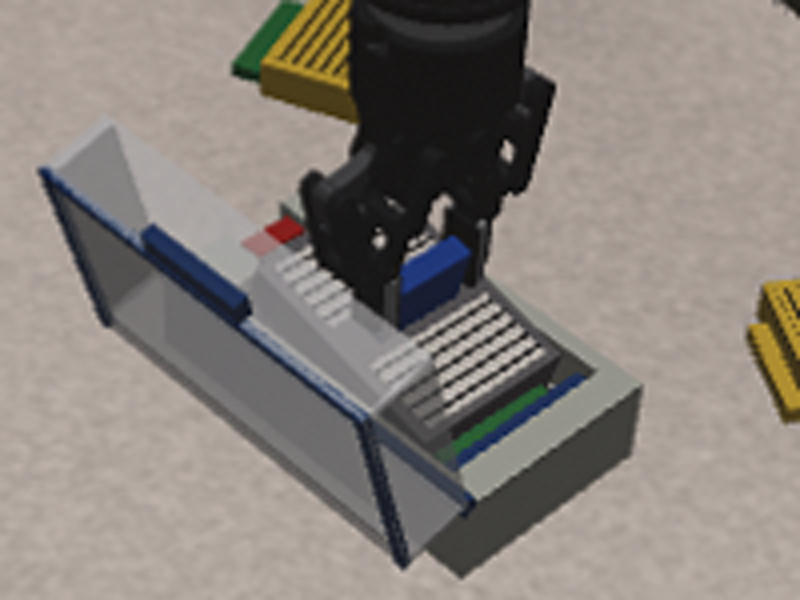

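Request:
arm_command([
  [[0, 0, 1, 0], [0, 0, 2, 0], [0, 0, 3, 0], [0, 0, 3, 0], [0, 0, 3, 0], [0, 0, 3, 0], [0, 0, 3, 0], [0, 0, 3, 0]],
])

```text
time_s: 11.55
position: [508.6, 108.9, 240.1]
tool_rot: [-0.004, 0.673, 0.74, 0.01]
contact_force: [-0.1, -4.8, 5.2]
grip_width: 0.569
```

Request:
arm_command([
  [[0, 0, 0, 0], [0, 0, 0, 0], [0, 0, 0, 0], [0, 0, 0, 0], [0, 0, -15, 0], [0, 0, -35, 0], [0, 0, -55, 0], [0, 0, -60, 0]],
], grip=62)

```text
time_s: 12.22
position: [508.8, 108.1, 302.5]
tool_rot: [-0.003, 0.673, 0.74, 0.011]
contact_force: [-0.1, -1.0, -0.0]
grip_width: 0.724
```

```bash
python3 -c "
from look import *
tongue();look('s7.png')
plan([(*unit(0,-50),300,5.5)])"
```

```text
grip unit xy [0.2 9.3] pivot z 147.5 tongue mean [-1.4 63.6 30.3] hi y 66.5
scene green 40 mean [-1.2 63.8 30.5] lo [-29.6  61.9  28.1] hi [23.4 66.3 32.9]
scene red 64 mean [ -5.5 -84.9  45.6] lo [-12.7 -98.3  41. ] hi [  2.5 -70.7  48.8]
scene blue 235 mean [ 1.9 34.1 67.3] lo [-36.3   0.8  37.1] hi [31.2 77.8 87.8]
top red 89 mean [  0.1 -89.3  44.9] lo [-13.  -98.6  40.9] hi [ 13.1 -76.8  48.8]
t 12.37 pos [508.1 108.1 300. ] head 5.4 tilt 1.21 F [ 0.3 -0.  -0.4] grip 0.729
(np.float64(514.2922876260112), np.float64(49.03019008164105), 300, 5.5) -> [-59.4   0.6  -1.1] -0.1
```

View pics/s7.png

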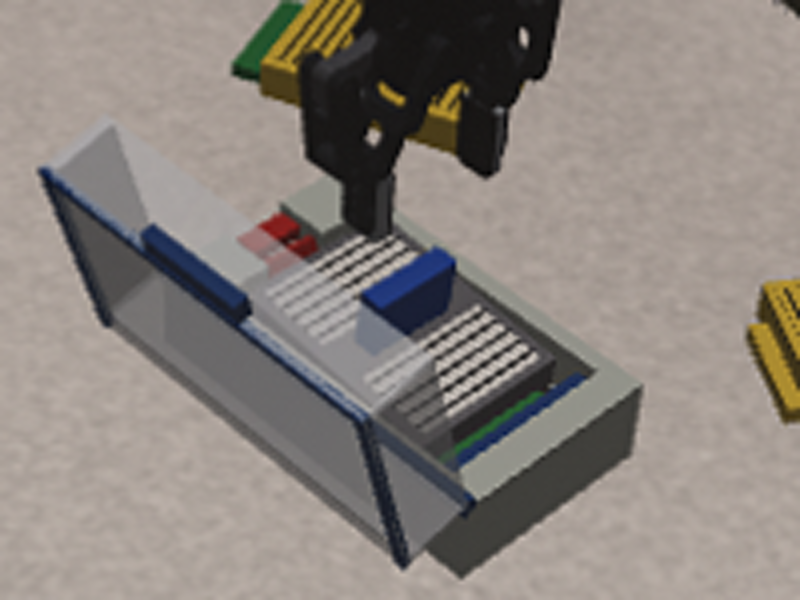

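Request:
arm_command([
  [[-20, 0, 0, 0], [-40, 0, 0, 0], [-57, 0, 0, 0], [-57, 0, 0, 0], [-57, 0, 15, 0], [-57, 0, 30, 0], [-57, 0, 45, 0], [-57, 0, 55, 0]],
], grip=0)

```text
time_s: 13.03
position: [513.2, 53.0, 241.7]
tool_rot: [-0.005, 0.673, 0.74, 0.009]
contact_force: [-0.4, 0.8, -0.5]
grip_width: 0.001
```

Request:
arm_command([
  [[0, 0, 3, 0], [0, 0, 6, 0], [0, 0, 9, 0], [0, 0, 11, 0], [0, 0, 13, 0], [0, 0, 15, 0], [0, 0, 17, 0], [0, 0, 18, 0]],
])

```text
time_s: 13.7
position: [513.3, 53.3, 223.7]
tool_rot: [-0.004, 0.673, 0.74, 0.009]
contact_force: [0.6, -0.2, -0.6]
grip_width: -0.0
```

Request:
arm_command([
  [[0, 0, 1, 0], [0, 0, 2, 0], [0, 0, 3, 0], [0, 0, 4, 0], [0, 0, 5, 0], [0, 0, 6, 0], [0, 0, 7, 0], [0, 0, 8, 0]],
])

```text
time_s: 14.37
position: [513.3, 53.4, 217.3]
tool_rot: [-0.004, 0.673, 0.74, 0.01]
contact_force: [-8.2, -1.1, 35.3]
grip_width: -0.005
```

```bash
python3 -c "
from look import *
plan([]);look('s8.png')"
```

```text
t 14.37 pos [513.3  53.4 217.3] head 5.5 tilt 1.21 F [-8.2 -1.1 35.3] grip -0.005
scene green 26 mean [-2.2 63.1 28.5] lo [-28.3  61.2  25.5] hi [22.1 65.6 31.5]
scene red 21 mean [ -0.6 -82.4  45.5] lo [ -6.4 -92.5  39. ] hi [  3.8 -69.8  49.4]
scene blue 223 mean [ 1.3 33.2 62.1] lo [-37.8  -3.7  36.8] hi [32.3 77.7 80.7]
top green 104 mean [ 1.  66.4 27.9] lo [-31.9  62.5  23.9] hi [34.9 70.3 30.9]
```

Request:
arm_command([
  [[0, 0, -10, 0], [0, 0, -40, 0], [0, 0, -80, 0], [0, 0, -110, 0], [0, 0, -110, 0], [0, 0, -110, 0], [0, 0, -110, 0], [0, 0, -110, 0]],
])

```text
time_s: 15.13
position: [512.0, 51.3, 326.2]
tool_rot: [-0.005, 0.673, 0.74, 0.009]
contact_force: [0.9, -1.1, -0.2]
grip_width: -0.004
```

```bash
python3 - <<'E'
from look import *
plan([]);d=look('s9.png')
for n in d:
    c,W,L=d[n];z=W[...,2];im=c["image"].astype(int);sat=im.max(-1)-im.min(-1)
    for y in(-65,-55,-45,-35,-25,25,35,45,55):
        m=(abs(L[...,1]-y)<4)&(abs(L[...,0]+10)<25)&(z<90)
        if m.sum()>5: print(n,y,m.sum(),np.median(z[m]).round(1),end=" | ")
    print()
    m=(abs(L[...,0])<40)&(L[...,1]<-25)&(abs(L[...,1])<60)&(z<90)
    A=np.c_[L[m],np.ones(m.sum())];print(n,"plane",np.linalg.lstsq(A,z[m],rcond=None)[0].round(4))
c,W,L=d["scene"];z=W[...,2];im=c["image"].astype(int);m=(im[...,2]>im[...,0]+30)&(z>100)&(L[...,0]>50)
q=np.c_[L[m],z[m]];q=q[abs(q[:,1])<45];print("tab",np.percentile(q,[2,50,98],axis=0).round(1),len(q))
E
```

```text
t 15.13 pos [512.   51.3 326.2] head 5.5 tilt 1.17 F [ 0.9 -1.1 -0.2] grip -0.004
scene green 26 mean [-1.9 63.3 28.9] lo [-28.1  61.4  26.8] hi [22.1 64.6 31.2]
scene red 71 mean [ -5.8 -79.9  44.5] lo [-13.  -94.9  37.1] hi [  1.9 -66.5  48.9]
scene blue 222 mean [ 1.4 33.  62.4] lo [-37.6  -4.2  37.8] hi [31.1 77.8 80.8]
top green 104 mean [ 1.  66.4 27.9] lo [-31.7  62.5  23. ] hi [34.5 70.3 32.4]
scene -65 14 40.1 | scene -55 40 44.9 | scene -45 55 45.7 | scene -35 52 45.5 | scene 25 58 45.3 | scene 35 66 45.0 | scene 45 76 45.5 | scene 55 87 44.9 | 
scene plane [1.9100e-02 3.9700e-02 4.7466e+01]
top 35 62 44.4 | top 45 72 44.5 | top 55 75 43.8 | 
top plane [0. 0. 0.]
tab [[126.1 -37.2 150.2]
 [130.3   2.5 163.8]
 [134.3  39.2 166.4]] 159
```

View pics/s9.png

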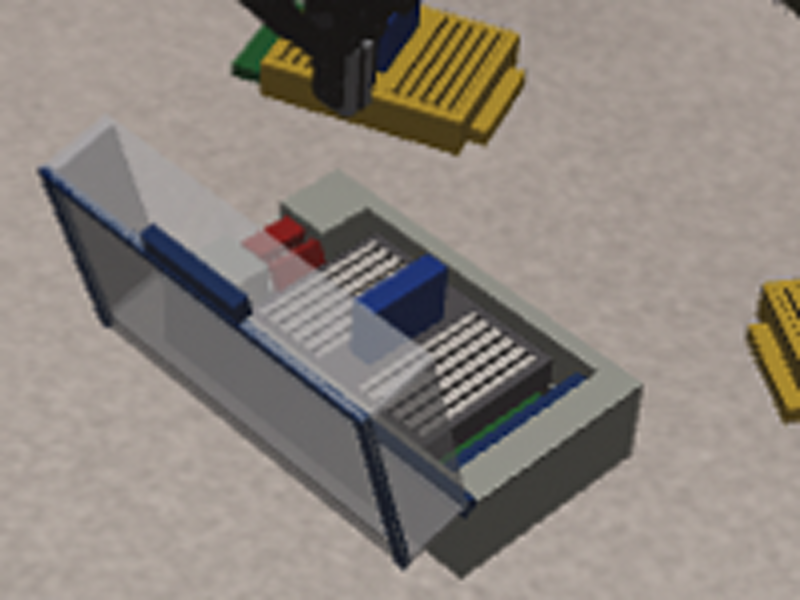

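```bash
python3 -c "
from h import *
T=[(-0,-40,200),(164,0,200),(164,0,146)]
plan([(*unit(a,b),z+173,5.5) for a,b,z in T])"
```

```text
t 15.23 pos [512.2  51.2 326.1] head 5.5 tilt 1.16 F [0.4 0.1 0.2] grip -0.001
(np.float64(513.333830100809), np.float64(58.98415206531284), 373, 5.5) -> [  8.5   2.2 -46.7] -0.0
(np.float64(672.7449765322174), np.float64(114.51870341331673), 373, 5.5) -> [ 48.6 166.2 -45. ] -0.0
(np.float64(672.7449765322174), np.float64(114.51870341331673), 319, 5.5) -> [ 47.6 165.8   9. ] -0.0
```

Request:
arm_command([
  [[0, 0, -25, 0], [4, 0, -47, 0], [15, 35, -50, 0], [25, 75, -50, 0], [36, 112, -50, 0], [46, 150, -50, 0], [48, 168, -46, 0], [48, 168, -46, 0]],
])

```text
time_s: 15.9
position: [677.4, 115.8, 370.4]
tool_rot: [-0.006, 0.672, 0.741, 0.008]
contact_force: [-0.9, 1.0, -0.7]
grip_width: 0.001
```

Request:
arm_command([
  [[0, 0, 0, 0], [0, 0, 15, 0], [0, 0, 35, 0], [0, 0, 54, 0], [0, 0, 54, 0], [0, 0, 54, 0], [0, 0, 54, 0], [0, 0, 54, 0]],
])

```text
time_s: 16.57
position: [677.8, 116.7, 318.1]
tool_rot: [-0.005, 0.672, 0.74, 0.009]
contact_force: [0.2, -0.2, 1.2]
grip_width: -0.001
```

```bash
python3 -c "
from h import *
T=[(140,0,148),(112,0,152),(90,0,157),(68,0,160),(35,0,154),(3,0,138),(-22,0,114),(-40,0,90)]
plan([(*unit(a,b),z+173,5.5) for a,b,z in T])"
```

```text
t 16.57 pos [677.8 116.7 318.1] head 5.5 tilt 1.16 F [ 0.2 -0.2  1.2] grip -0.001
(np.float64(648.8554677714051), np.float64(112.21840535283135), 321, 5.5) -> [ -1.6 -29.2  -3.2] 0.0
(np.float64(620.984374217124), np.float64(109.53472428226509), 325, 5.5) -> [ -1.5 -57.2  -7.3] 0.0
(np.float64(599.0856578530461), np.float64(107.42611772682015), 330, 5.5) -> [ -1.4 -79.1 -12.5] 0.0
(np.float64(577.1869414889682), np.float64(105.31751117137523), 333, 5.5) -> [  -1.3 -101.1  -15.6] 0.0
(np.float64(544.3388669428513), np.float64(102.15460133820784), 327, 5.5) -> [  -1.4 -134.1   -9.8] 0.0
(np.float64(512.4861885951016), np.float64(99.08753725756067), 311, 5.5) -> [  -1.7 -166.2    6. ] 0.0
(np.float64(487.6012836359221), np.float64(96.69139344455508), 287, 5.5) -> [  -2.1 -191.4   29.9] 0.0
(np.float64(469.68415206531284), np.float64(94.96616989919104), 263, 5.5) -> [  -2.6 -209.5   53.8] 0.0
```

Request:
arm_command([
  [[-1, -10, -1, 0], [-1, -20, -2, 0], [-1, -30, -3, 0], [-1, -40, -5, 0], [-1, -50, -7, 0], [-1, -60, -9, 0], [-1, -70, -11, 0], [-1, -80, -13, 0]],
])

```text
time_s: 17.23
position: [599.0, 107.7, 333.1]
tool_rot: [-0.003, 0.672, 0.74, 0.011]
contact_force: [2.9, -0.2, 2.4]
grip_width: -0.004
```

```bash
cat > lid.py <<'E'
from look import *
from scipy.optimize import minimize_scalar
def lid():
    for n in("scene","top"):
        c=capture(n);W=cloud(c);L=loc(W.reshape(-1,3),[*U0,UY]).reshape(480,640,2);z=W[...,2];im=c["image"].astype(int)
        m=(im[...,2]>im[...,0]+35)&(im[...,2]>im[...,1]+20)&(abs(L[...,1])<110)&(L[...,0]>-90)&(L[...,0]<150)&(z>82)&(z<200)
        if m.sum()<5: print(n,"none");continue
        x=L[m][:,0]-58;zz=z[m]-48
        r=np.hypot(x,zz);k=(r>115)&(r<142);t=np.arctan2(zz[k],-x[k])-np.arctan2(40,118)
        print(n,k.sum(),"lid rad ~",np.median(t).round(3))
E
python3 -c "
from lid import *
plan([]);lid()"
```

```text
t 17.23 pos [599.  107.7 333.1] head 5.5 tilt 1.34 F [ 2.9 -0.2  2.4] grip -0.004
scene 49 lid rad ~ 1.382
top none
```

Request:
arm_command([
  [[0, -10, 0, 0], [0, -20, 0, 0], [0, -30, 1, 0], [0, -40, 3, 0], [0, -50, 5, 0], [0, -60, 8, 0], [0, -69, 12, 0], [0, -78, 17, 0]],
])

```text
time_s: 18.0
position: [521.0, 100.3, 316.3]
tool_rot: [-0.003, 0.672, 0.74, 0.012]
contact_force: [1.2, -0.6, 3.6]
grip_width: -0.002
```

```bash
python3 -c "
from lid import *
plan([(*unit(a,0),z+173,5.5) for a,z in [(3,138),(-22,114),(-40,88)]]);lid()"
```

```text
t 18.0 pos [521.  100.3 316.3] head 5.5 tilt 1.37 F [ 1.2 -0.6  3.6] grip -0.002
(np.float64(512.4861885951016), np.float64(99.08753725756067), 311, 5.5) -> [-0.5 -8.7  5.2] 0.0
(np.float64(487.6012836359221), np.float64(96.69139344455508), 287, 5.5) -> [ -1.  -34.   28.8] 0.0
(np.float64(469.68415206531284), np.float64(94.96616989919104), 261, 5.5) -> [ -1.5 -52.3  54.6] 0.0
scene 200 lid rad ~ 0.715
top none
```

Request:
arm_command([
  [[0, -8, 5, 0], [0, -15, 11, 0], [0, -22, 17, 0], [0, -28, 23, 0], [0, -34, 29, 0], [0, -40, 35, 0], [0, -45, 41, 0], [0, -49, 47, 0]],
])

```text
time_s: 18.77
position: [470.7, 96.5, 267.1]
tool_rot: [-0.005, 0.672, 0.74, 0.01]
contact_force: [0.6, 0.2, 1.2]
grip_width: -0.002
```

Request:
arm_command([
  [[0, 0, 2, 0], [0, 0, 4, 0], [0, 0, 5, 0], [0, 0, 6, 0], [0, 0, 7, 0], [0, 0, 8, 0], [0, 0, 9, 0], [0, 0, 10, 0]],
])

```text
time_s: 19.43
position: [470.3, 96.4, 260.8]
tool_rot: [-0.005, 0.672, 0.74, 0.011]
contact_force: [-18.7, -4.8, 66.2]
grip_width: -0.001
```

```bash
python3 -c "
from lid import *
plan([]);lid()"
```

```text
t 19.43 pos [470.3  96.4 260.8] head 5.5 tilt 1.36 F [-18.7  -4.8  66.2] grip -0.001
scene 155 lid rad ~ 0.015
top 10 lid rad ~ 0.02
```

Request:
arm_command([
  [[0, 0, -4, 0], [0, 0, -15, 0], [0, 0, -45, 0], [0, 0, -80, 0], [0, 0, -120, 0], [0, 0, -120, 0], [0, 0, -120, 0], [0, 0, -120, 0]],
])

```text
time_s: 20.2
position: [469.2, 93.7, 380.9]
tool_rot: [-0.005, 0.672, 0.74, 0.011]
contact_force: [-0.7, 0.5, 0.1]
grip_width: 0.002
```

Request:
arm_command([
  [[-30, 0, 0, 0], [-60, 0, 0, 0], [-90, 0, 0, 0], [-120, 0, 0, 0], [-150, 0, 0, 0], [-180, 0, 0, 0], [-200, 0, 0, 0], [-200, 0, 0, 0]],
])

```text
time_s: 20.87
position: [488.1, -110.0, 375.1]
tool_rot: [-0.005, 0.675, 0.738, 0.01]
contact_force: [-0.7, -1.4, -0.2]
grip_width: -0.003
```

```bash
python3 -c "
from lid import *
plan([]);lid();d=look('s10.png')
for n,(c,W,L) in d.items():
    z=W[...,2]
    for x in (-55,-30,0,30): 
        m=(abs(L[...,0]-x)<4)&(abs(L[...,1])<90)&(z>20); print(n,x,np.median(z[m]).round(1))
    for t,r in(('jug',(677,-289)),('bottle',(706,-90)),('jar',(501,359))):
        o=outline_of(c,t)
        if o: print(n,t,o[0]['box'])
"
```

```text
t 20.87 pos [ 488.1 -110.   375.1] head 5.2 tilt 1.22 F [-0.7 -1.4 -0.2] grip -0.003
scene 260 lid rad ~ 0.012
top 35 lid rad ~ -0.019
scene blue 300 mean [-20.2  19.9  87.6] lo [ -59.  -101.1   52.2] hi [ 59.6 102.6  92.1]
scene -55 89.1
scene -30 88.5
scene 0 88.8
scene 30 88.8
scene jug [153.9, 152.0, 209.5, 222.0]
scene bottle [177.4, 205.5, 220.0, 277.7]
scene jar [431.0, 331.1, 469.3, 381.4]
top -55 87.9
top -30 87.9
top 0 87.7
top 30 87.7
top jug [435.0, 163.6, 476.4, 189.5]
top bottle [351.6, 156.6, 383.1, 193.5]
top jar [165.6, 258.5, 193.7, 282.9]
```

View pics/s10.png

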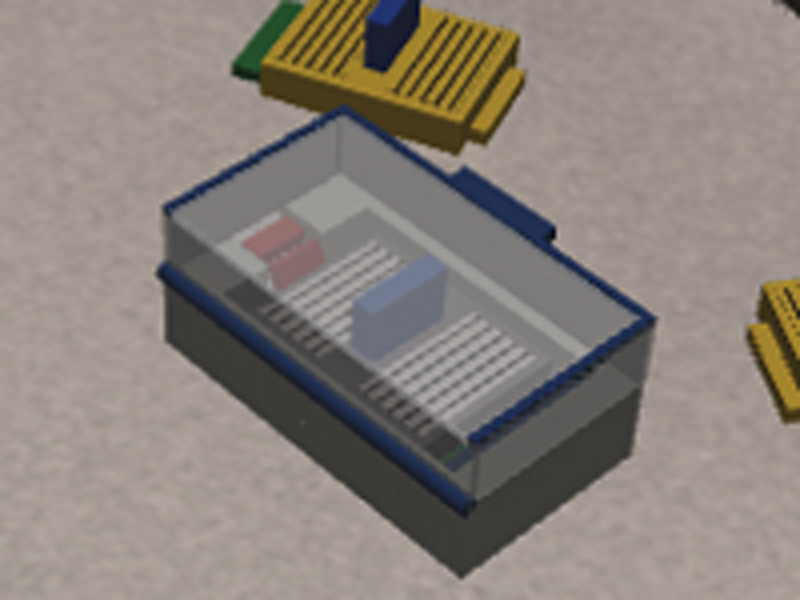

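Cover shut flat at 88 mm, the cassette is seated with the red catch forward over its flange, and the bystanders have not moved. Handing in.

```bash
python3 -c "
from h import *
print(finish_job())"
```

```text
the job is handed in; nothing more can be done
None
```

The cassette is seated in the bay with the catch over its rear flange, the cover is shut, and I handed the job in at about 21 s on the robot's clock. The hand-in gave no verdict.

- **Fitting the cassette:** I pinched the grey cassette's rib along x and tilted it about 12° by pressing its underside on the unit's -y wall. Then I slid the tongue under the lip, released it, and pressed the rear end down with closed fingers until it snapped in.
- **Cover:** I swung it down from behind its tab at about 1 rad/s and pressed it shut.
- **Last checks on the cassette:** Before I shut the cover, the cassette's top measured about 45 mm high at both ends, where flat on the floor would give 44 mm. The tongue tip was about 11 mm under the lip. In the last picture the catch sits forward over the flange.
- **Last checks on the rest:** The cover's top is level at 88–89 mm, and the two cameras put its angle at +0.012 and -0.019 rad. In the scene camera the jug, bottle and jar are within about 3 pixels of where they started. The top camera's jug outline came back smaller than before, so I don't rely on it. The gripper is clear of everything.

**Forces higher than intended:**
- The wrist force reached about 53–55 N during tilting, when the tongue met the floor of the bay.
- It reached about 36 N when the cassette bottomed out, against the suggested 5–15 N.
- It reached about 69 N when the cover closed, against the suggested 2–5 N.

All were below the 100 N and 120 N limits. If the 40 N limit on the arm and gripper's body also covers the fingertips, the first and third would exceed it.

The two cameras disagreed by up to 4 mm on positions, so I used the average.

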